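Turn a covered specimen dish over and stack it lid down

TASK

On one of the sloping stands leans a closed square steel dish, a tray with a loose lid. Pinch tray and lid together by their flat tab so that the dish never opens, turn it upside down, and stack it lid side down, squarely and edge to edge, on the dish without a tab that already lies in the deep V-shaped cradle, its tab again pointing up the slope. Leave that lower dish where it lies.

Things in the scene. Friction and masses are not known exactly. Their poses are not given: they have to be found in the camera images.
- tray: Square steel tray 80x80 mm, 20 deep, 0.11 kg, lidded, leaning 45 deg on a stand (a lidless twin leans on another). Origin: square's centre in the plane where tray and lid meet; underside z=-20. z points to the lid (sloping up at the start), x down the slope, away from the tab. Tab: 36 wide (y), x -84 to -40, z -5 to 0, pointing 45 deg up, roughly to the robot's right (-y); 30 mm free round it.
- lid: The tray's lid, 80x80 mm, 10 high, 0.08 kg, loose on the tray (a rim inside keeps it within 2 mm sideways; nothing else holds it). Origin and axes coincide with the tray's while closed; top at z=+10. Its tab, 36 wide, x -84 to -40, z 0 to 5, lies on the tray's tab: together a 10 mm pinch across z.
- lower_dish: Loose closed dish 80x80x30 mm, 0.35 kg, no tab, lying lid down in the V cradle (45 deg back, lip square to it, 62 high). Origin and axes as the tray's: z here points down into the back, x down the slope to the lip at x=+40; upper face z=-20. A dish stacked on it has its origin at (0,0,-30), axes parallel, tab free beyond x=-40; lowered straight down it meets face and lip together.
There are look-alikes about, which are no part of the job. What is shaped like the tray but purple or yellow is not meant.

How it is judged:
By the outcome, as a careful person would: the job done as asked, in the order asked, and still so for the second after the job is handed in, with the robot touching nothing.
It also fails if it takes over 40 s, if anything falls off the work surface, if the arm or the gripper's body presses on something with over 40 N, if the wrist force passes 120 N, or if a joint passes its speed limit or range.

ROBOT

A 6-joint arm with a two-finger parallel gripper is mounted at the origin on the work surface. World frame = base frame: x ahead of the robot, y to its left, z up, the work surface at z = 0. Lengths are in m, angles in rad, forces in N, time in s.
With the tool pointing down it reaches from about 0.35 to 0.975 m from the base axis. Payload 7.1 kg.
Tool frame: the origin (TCP) lies midway between the tips of the shut fingers; the grasp point (between the pads) lies 19 mm behind it; z points along the fingers, x is the direction in which the jaws open and shut, and the axes are right-handed (so a half turn about z gives the same grasp; the last joint's range is limited). The gripper opens to 88 mm and grips with 3 to 60 N. Pads are 20 mm wide; open, the fingers measure 115 mm over their backs; the gripper's body (75 mm by 178 mm) begins 61 mm behind the grasp point.
Start: joints at [-1.141, 0.423, 1.63, -0, 1.089, -0.019], TCP at [0.271, -0.563, 0.223] pointing down, gripper open.
Joint ranges: [-3, 3], [-0.9, 2.11], [0.09, 2.58], [-1.31, 4.45], [0.11, 2.69], [-2.54, 2.54]. Speed limits (rad/s): [2.39, 2.39, 3.01, 3.14, 3.14, 3.14].

INTERFACE

Orientations are given as a unit quaternion [w, x, y, z].
In Python, from station import move_pose, movel, movej, command_gripper, wait, inverse_kinematics, read_camera, camera_info, MotionError, job_done, get_time, get_joint_pos, get_qvel, get_effort, get_tcp_pos, get_ee_rot, get_ft_force, get_ft_torque, get_grip_width gives the robot as it stands. Calls block until the motion is done:
- move_pose(position, orientation): joint-space move of the TCP to a pose.
- movel(position, frame=None, v=0.15, until_force=None): straight line of the TCP; frame=None keeps the orientation; v is the mean speed in m/s. With until_force (N) it stops when the force on the tool has changed by that much, and returns True; else False.
- movej(angles): joint-space move.
- command_gripper(opening): opening from 0.0 (shut) to 1.0 (fully open); the grip force is fixed at half the most; returns when the fingers have stopped.
- wait(seconds).
- inverse_kinematics(position, orientation): joint angles nearest the present ones, or None.
- read_camera(name): name is "side" or "top" or "wrist"; returns the picture (480x640x3 uint8, red, green, blue); there is no depth.
- camera_info(name): a dict with "intrinsics" (3x3 intrinsics, pixels), "dist" ([k1, k2, p1, p2, k3] as OpenCV has them; the pictures are not rectified), "T" (4x4, takes a point from camera to world coordinates); the wrist camera has in their place "tool_from_camera" (4x4, takes a point from camera to tool coordinates, whose origin is the TCP and whose axes are the tool frame's). Camera axes: x right, y up, looking along -z (the intrinsics and any distortion apply to the point x, -y, -z); pixel columns grow to the right and rows downward; lengths in m; the calibration is good to about 2 mm. A picture is of the moment at which its call begins: read the wrist's pose just before it. camera_info takes no time and is no camera call.
A pose or a line that the arm cannot do raises MotionError and nothing moves.
- job_done(): hands the job in, once; it reports no verdict.
Readings, each from a call of its own:
- get_time(): time.
- get_joint_pos(): joint angles.
- get_qvel(): joint speeds.
- get_effort(): joint torques, N m.
- get_tcp_pos(): TCP position.
- get_ee_rot(): TCP orientation.
- get_ft_force(): force on the tool from outside, world axes, zero at the start.
- get_ft_torque(): the same for the moment, N m.
- get_grip_width(): opening from 0.0 (shut) to 1.0 (fully open).
Only numpy, scipy, OpenCV 4.12 (cv2) and the standard library are available. Lean on these libraries where they do the work, as an engineer would, in place of code of your own. Each camera call takes 0.05 s, during which the arm holds its last target. There are 200 camera calls.

## Working session

There is one attempt and no reset: what is moved stays moved. The work goes in short steps, each a Python script; the robot and the scene stay as the last script left them, time stands still between calls to the robot, and variables do not carry over. Pictures are saved under pics/ and viewed, about 8 in all and at most 12, crops included, and the job is handed in when it is done.

```bash
ls; mkdir -p pics; python3 - <<'E'
from station import *
import cv2,numpy as np
np.set_printoptions(precision=4,suppress=True)
for n in ["top","side"]:
    im=read_camera(n); cv2.imwrite(f"pics/{n}0.png",im[:,:,::-1]); i=camera_info(n); print(n,i["intrinsics"],i["dist"],i["T"])
print(camera_info("wrist"))
print(get_tcp_pos(),get_ee_rot(),get_time())
E
```

```text
pics
top [[597.6219   0.     324.1504]
 [  0.     597.6219 234.6584]
 [  0.       0.       1.    ]] [-0.066  0.     0.     0.     0.   ] [[ 0.0283  0.985  -0.1703  0.3036]
 [-0.9995  0.0255 -0.0183 -0.1   ]
 [-0.0136  0.1708  0.9852  1.4829]
 [ 0.      0.      0.      1.    ]]
side [[590.8738   0.     309.2411]
 [  0.     590.8738 245.6897]
 [  0.       0.       1.    ]] [-0.1986  0.      0.      0.      0.    ] [[ 0.9787  0.1196 -0.1671  0.3161]
 [-0.2053  0.6014 -0.7721 -1.1807]
 [ 0.0081  0.79    0.6131  0.9513]
 [ 0.      0.      0.      1.    ]]
{'intrinsics': array([[387.1385,   0.    , 320.9894],
       [  0.    , 387.1385, 242.1646],
       [  0.    ,   0.    ,   1.    ]]), 'dist': array([0.0191, 0.    , 0.    , 0.    , 0.    ]), 'tool_from_camera': array([[ 1.    ,  0.0007,  0.0013, -0.0009],
       [ 0.001 , -0.9519, -0.3065, -0.0849],
       [ 0.001 ,  0.3065, -0.9519, -0.1626],
       [ 0.    ,  0.    ,  0.    ,  1.    ]])}
[ 0.271  -0.5626  0.222 ] [-0.0004  0.8467 -0.532  -0.0006] 0.1
```

View pics/top0.png

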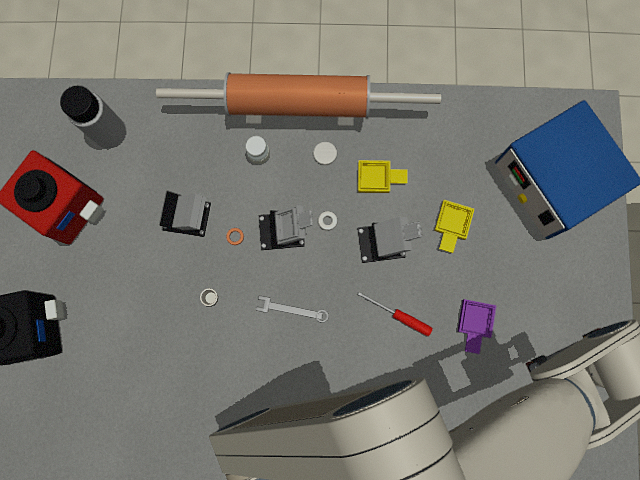

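View pics/side0.png

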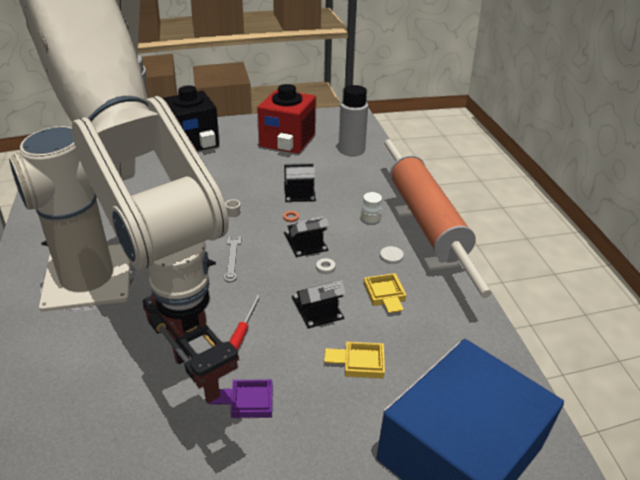

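Three steel candidates in the top view: (187,212) on a stand with no tab, which fits the lower dish in the V cradle. (288,225) has a tab and looks recessed, probably the lidless twin. (395,237) has a tab and looks flat on top, probably the lidded tray. I'll confirm with one enlarged crop.

```bash
python3 - <<'E'
import cv2,numpy as np
t=cv2.imread("pics/top0.png");s=cv2.imread("pics/side0.png")
a=cv2.resize(t[180:270,155:425],(780,260),interpolation=cv2.INTER_CUBIC)
c=[cv2.resize(s[y-30:y+35,x-32:x+33],(260,260),interpolation=cv2.INTER_CUBIC) for x,y in[(300,180),(308,233),(320,300)]]
cv2.imwrite("pics/crop0.png",np.vstack([a,np.hstack(c)]))
E
```

```text
(no output)
```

View pics/crop0.png

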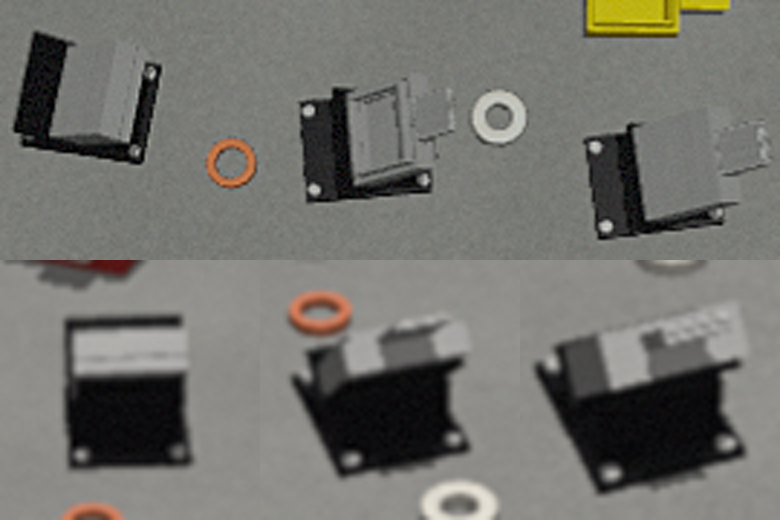

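The crop confirms it. The right stand (395,237) has the smooth lidded top and double tab, so it is the tray. The middle one shows an open recess (the lidless twin). The left one (187,212) has no tab and lies in the V cradle, so it is the lower dish.

```bash
cat > h.py <<'E'
from station import *
import cv2,numpy as np,pickle
from scipy.spatial.transform import Rotation as R
from scipy.optimize import least_squares
np.set_printoptions(precision=4,suppress=True)
F=np.diag([1,-1,-1,1.])
def quat(Rm): return np.roll(R.from_matrix(Rm).as_quat(),1)
def mat(q): return R.from_quat(np.roll(q,-1)).as_matrix()
def tcpT():
    T=np.eye(4);T[:3,:3]=mat(get_ee_rot());T[:3,3]=get_tcp_pos();return T
def cam(n,T=None):
    i=camera_info(n); Tc=T@i["tool_from_camera"] if n=="wrist" else i["T"]
    return i["intrinsics"],i["dist"],Tc@F      # world from OpenCV camera
def proj(c,P):
    M=np.linalg.inv(c[2]); return cv2.projectPoints(np.atleast_2d(P).astype(float),cv2.Rodrigues(M[:3,:3])[0],M[:3,3],c[0],c[1])[0][:,0]
def ray(c,uv):
    p=cv2.undistortPoints(np.array([[uv]],float),c[0],c[1])[0,0]; return c[2][:3,3],c[2][:3,:3]@np.r_[p,1]
def atz(c,uv,z):
    o,d=ray(c,uv); return o+d*(z-o[2])/d[2]
def snap(name):
    T=tcpT(); im=read_camera("wrist")[:,:,::-1]; cv2.imwrite(f"pics/{name}.png",im); pickle.dump(cam("wrist",T),open(f"pics/{name}.pkl","wb")); return im
E
python3 - <<'E'
from h import *
t=cam("top");s=cam("side")
A=atz(t,(393,235),.08);B=atz(t,(187,212),.08)
print(A,B,atz(s,(318,298),.08),atz(s,(300,180),.08))
# feasibility: tool down with several yaws; camera offset
for nm,P in(("A",A),("B",B)):
  for yaw in range(-180,180,30):
    Rm=R.from_euler("z",yaw,degrees=True).as_matrix()@np.diag([1,-1,-1.])
    p=np.r_[P[:2],.22]
    q=inverse_kinematics(p,quat(Rm)); print(nm,yaw,q)
E
```

```text
[ 0.5496 -0.2379  0.08  ] [0.5931 0.2587 0.08  ] [ 0.5343 -0.2677  0.08  ] [0.59   0.2168 0.08  ]
A -180 None
A -150 [-0.4284  0.3881  1.6918 -0.      1.0618  2.1896]
A -120 [-0.4284  0.3881  1.6918 -0.      1.0618  1.666 ]
A -90 [-0.4284  0.3881  1.6918 -0.      1.0618  1.1424]
A -60 [-0.4284  0.3881  1.6918 -0.      1.0618  0.6188]
A -30 [-0.4284  0.3881  1.6918 -0.      1.0618  0.0952]
A 0 [-0.4284  0.3881  1.6918 -0.      1.0618 -0.4284]
A 30 [-0.4284  0.3881  1.6918 -0.      1.0618 -0.952 ]
A 60 [-0.4284  0.3881  1.6918 -0.      1.0618 -1.4756]
A 90 [-0.4284  0.3881  1.6918 -0.      1.0618 -1.9992]
A 120 [-0.4284  0.3881  1.6918 -0.      1.0618 -2.5228]
A 150 None
B -180 None
B -150 None
B -120 [ 0.3929  0.4581  1.5804 -0.      1.1031  2.4873]
B -90 [ 0.3929  0.4581  1.5804 -0.      1.1031  1.9637]
B -60 [ 0.3929  0.4581  1.5804 -0.      1.1031  1.4401]
B -30 [ 0.3929  0.4581  1.5804 -0.      1.1031  0.9165]
B 0 [ 0.3929  0.4581  1.5804 -0.      1.1031  0.3929]
B 30 [ 0.3929  0.4581  1.5804 -0.      1.1031 -0.1307]
B 60 [ 0.3929  0.4581  1.5804 -0.      1.1031 -0.6543]
B 90 [ 0.3929  0.4581  1.5804 -0.      1.1031 -1.1779]
B 120 [ 0.3929  0.4581  1.5804 -0.      1.1031 -1.7015]
B 150 [ 0.3929  0.4581  1.5804 -0.      1.1031 -2.2251]
```

```bash
python3 - <<'E'
from h import *
command_gripper(0.42); print(get_grip_width())
A=np.array([.547,-.245]);B=np.array([.592,.25])
for nm,P,yaw in(("A1",A,80),("A2",A,0),("B2",B,0),("B1",B,80)):
    Rm=R.from_euler("z",yaw,degrees=True).as_matrix()@np.diag([1,-1,-1.])
    move_pose(np.r_[P+.012*Rm[:2,1],.24],quat(Rm)); wait(.1)
    snap(nm); print(nm,get_time())
for n in "AB":
    cs=[]
    for k in "12":
        i=cv2.imread(f"pics/{n}{k}.png")[100:380,200:440]
        cs.append(cv2.resize(i[:, :],(400,467),interpolation=cv2.INTER_CUBIC))
    cv2.imwrite(f"pics/{n}m.png",np.hstack(cs))
E
```

```text
0.4201223255337187
A1 2.7583
A2 4.15
B2 6.1083
B1 7.5167
```

View pics/Am.png

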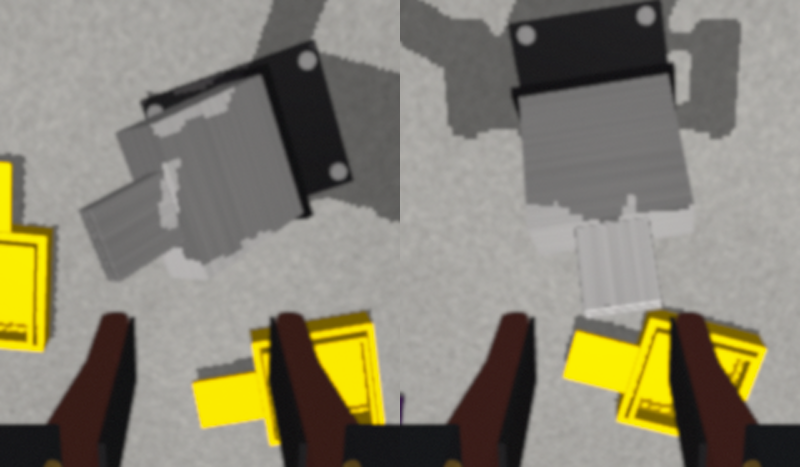

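View pics/Bm.png

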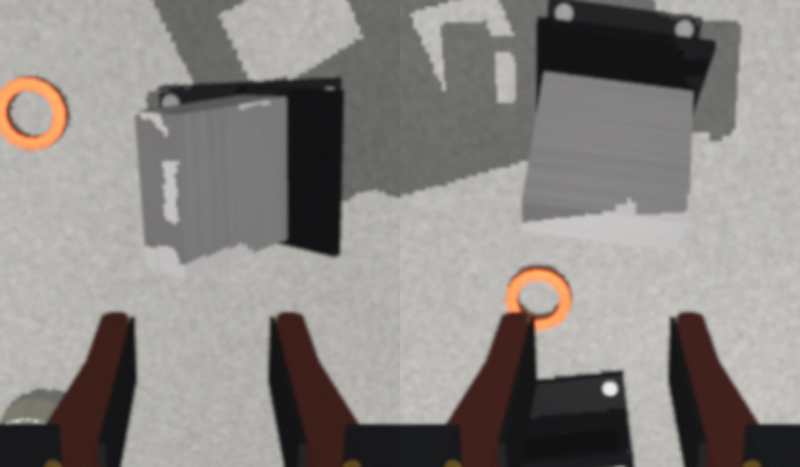

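The A picture shows the lidded dish with its tab: A1 face edge at crop (265,73)-(305,215), A2 at (118,97)-(272,72). The B picture shows the tabless dish in the V, with its lip edge at (288,95)-(288,240) in B1 and (145,72)-(295,90) in B2. I'll fit both poses to these points and check with a wireframe overlay.

```bash
cat > fit.py <<'E'
from h import *
def up(p): return np.array(p,float)/(400/240)+[200,100]-.2
RA=np.array([[0,-1,0],[.5**.5,0,-.5**.5],[.5**.5,0,.5**.5]]).T   # columns x,y,z: rows below transposed
def base(kind):
    s=.5**.5; x=np.array([0,s,-s]); z=np.array([0,s,s])*(1 if kind=="A" else -1); return np.column_stack([x,np.cross(z,x),z])
def pose(p,kind):
    Rm=R.from_euler("zyx",[p[3],p[4],p[5]]).as_matrix()@base(kind); return Rm,p[:3]
PTS={"A":{"A1":[((40,40,10),(265,73)),((40,-40,10),(305,215)),((-40,40,-20),(118,130)),((-84,18,-5),(80,210)),((-84,-18,-5),(112,281))],
          "A2":[((40,40,10),(118,97)),((40,-40,10),(272,72)),((-40,-40,10),(293,205)),((-84,18,-5),(187,318)),((-84,-18,-5),(262,306))]},
     "B":{"B1":[((40,-40,-20),(288,95)),((40,40,-20),(288,240)),((-40,-40,10),(137,118)),((-40,40,10),(148,265))],
          "B2":[((40,-40,-20),(145,72)),((40,40,-20),(295,90)),((-40,40,-20),(288,210)),((-40,40,10),(280,247)),((-40,-40,10),(122,222))]}}
def fit(kind,tilt=False,PTS=PTS):
    C={k:pickle.load(open(f"pics/{k}.pkl","rb")) for k in PTS[kind]}
    def res(q,w=True):
        p=np.r_[q,0,0] if len(q)==4 else q
        Rm,t=pose(p,kind); r=[]
        for k,l in PTS[kind].items():
            r.append(proj(C[k],np.array([a for a,_ in l])/1e3@Rm.T+t)-up([b for _,b in l]))
        return np.vstack(r)
    x0=[.547,-.245,.08,0] if kind=="A" else [.592,.25,.08,0]
    if tilt: x0+= [0,0]
    o=least_squares(lambda q:res(q).ravel(),x0,loss="soft_l1",f_scale=1)
    return o.x,res(o.x),C
if __name__=="__main__":
    for kd in "AB":
        out=[]
        for t in (False,True):
            x,r,C=fit(kd,t); print(kd,x*np.r_[1,1,1,[57.3]*(len(x)-3)]); print(np.hstack([r]).round(1).tolist())
            if not t: x4=x
        Rm,t=pose(np.r_[x4,0,0],kd)
        print("heights of corners", [(Rm@np.array(c)/1e3+t)[2].round(3) for c in ([40,0,-20],[40,0,10],[-40,0,-20])])
        for k in C:
            im=cv2.resize(cv2.imread(f"pics/{k}.png")[100:380,200:440],(400,467),interpolation=cv2.INTER_CUBIC)
            def ln(a,b):
                q=(proj(C[k],np.array([a,b])/1e3@Rm.T+t)-[200,100]+.2)*400/240
                cv2.line(im,*[tuple(np.round(v*16).astype(int).tolist()) for v in q],(0,0,255),1,cv2.LINE_AA,4)
            boxes=[(-40,40,-40,40,-20,10)]+([(-84,-40,-18,18,-5,5)] if kd=="A" else [])
            for a,b,c,d,e,f in boxes:
                for u in(c,d):
                    for v in(e,f): ln((a,u,v),(b,u,v))
                for u in(a,b):
                    for v in(e,f): ln((u,c,v),(u,d,v))
                    for v in(c,d): ln((u,v,e),(u,v,f))
            out.append(im[:330])
        cv2.imwrite(f"pics/{kd}o.png",np.hstack(out))
    a=cv2.imread("pics/Ao.png");b=cv2.imread("pics/Bo.png"); cv2.imwrite("pics/over.png",np.vstack([a[:],b[50:320]]))
E
python3 fit.py
```

```text
A [ 0.5472 -0.2328  0.0744  8.3063]
[[-0.4, 1.0], [0.2, -0.8], [-0.3, 1.0], [-0.3, -0.7], [-1.8, 0.4], [0.7, -1.9], [-1.7, -0.5], [1.0, -1.8], [-1.4, -0.3], [0.1, 0.7]]
A [ 0.547  -0.2328  0.0751  7.9858  0.4758 -0.5625]
[[-0.3, 0.7], [-0.2, -0.8], [-0.2, 0.8], [0.2, -0.5], [-1.4, 0.7], [0.3, -2.0], [-1.9, -0.0], [1.1, -1.8], [-1.6, -0.3], [0.2, 0.7]]
heights of corners [np.float64(0.032), np.float64(0.053), np.float64(0.089)]
B [ 0.596   0.2557  0.0631 -7.6002]
[[-0.2, 1.2], [0.0, -0.9], [0.0, -4.0], [0.2, 0.3], [0.3, -2.0], [-0.5, -0.8], [1.0, 5.3], [-1.5, -0.4], [1.3, 3.1]]
B [ 0.5959  0.2558  0.0647 -7.263  -1.3656 -2.9655]
[[-1.4, 1.1], [-0.2, -0.6], [0.8, -4.5], [1.5, 1.3], [0.4, -1.1], [-0.4, -0.3], [0.3, 3.3], [-1.4, -0.5], [0.5, 2.7]]
heights of corners [np.float64(0.049), np.float64(0.028), np.float64(0.106)]
```

View pics/over.png

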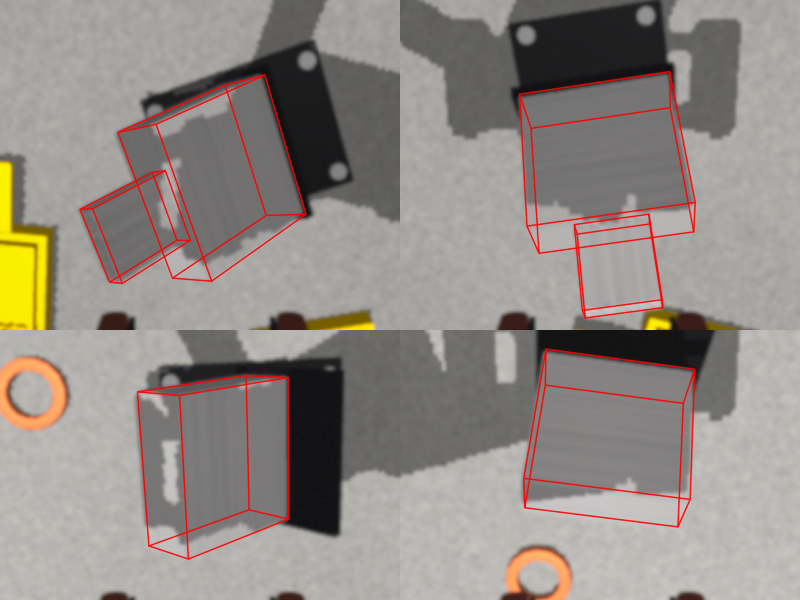

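The wireframes match the outlines in all four views within about 1 px. The pose heights are also consistent. Next: a joint fit with a small camera offset (seen from two yaws), then the reach check.

```bash
cat > plan.py <<'E'
from fit import *
def joint():
    def res(q):
        r=[]
        for kd,s in(("A",slice(0,4)),("B",slice(4,8))):
            Rm,t=pose(np.r_[q[s],0,0],kd)
            for k,l in PTS[kd].items():
                K,d,T=pickle.load(open(f"pics/{k}.pkl","rb")); T=T.copy()
                yaw=0 if k[1]=="2" else 80
                Rt=R.from_euler("z",yaw,degrees=True).as_matrix()@np.diag([1,-1,-1.])
                T[:3,3]+=Rt@np.r_[q[8:10],0]
                r.append((proj((K,d,T),np.array([a for a,_ in l])/1e3@Rm.T+t)-up([b for _,b in l])).ravel())
        return np.r_[np.concatenate(r),q[8:10]/.0015]
    o=least_squares(res,[.547,-.233,.075,.14,.596,.256,.063,-.13,0,0],loss="soft_l1")
    J=np.linalg.inv(o.jac.T@o.jac); return o.x,np.sqrt(np.diag(J))
def tool(kd,flip):   # tool axes in dish frame: z=+x_d, x=+-z_d
    pass
E
python3 - <<'E'
from plan import *
q,s=joint(); print(q,s)
qa=q[:4];qb=q[4:8]
RA_,tA=pose(np.r_[qa,0,0],"A");RB_,tB=pose(np.r_[qb,0,0],"B")
print("A grasp pt",tA+RA_@[-.064,0,0])
for sg in(1,-1):
    # tool in tray frame: z_tool=x, x_tool=sg*z, y=z×x
    Rt=np.column_stack([[0,0,sg],[0,sg,0],[1,0,0]]).astype(float); print(np.linalg.det(Rt))
    pa=tA+RA_@[-.045,0,0]; Ra=RA_@Rt
    tg=tB+RB_@[0,0,-.03]; pb=tg+RB_@[-.045,0,0]; Rb=RB_@Rt
    print(sg,"pick",inverse_kinematics(pa,quat(Ra)),"pre",inverse_kinematics(pa-.07*Ra[:,2],quat(Ra)))
    print(sg,"place",inverse_kinematics(pb,quat(Rb)),"pre",inverse_kinematics(pb+[0,0,.08],quat(Rb)))
    for nm,p,yaw in(("A",pa,qa[3]),("B",pb,qb[3])):
        for k in(1,-1):
            Rv=R.from_euler("z",yaw).as_matrix()@np.column_stack([[0,k,0],[k,0,0],[0,0,-1]])
            print(sg,nm,"vert x=%d*y"%k,inverse_kinematics(np.r_[p[:2],.3],quat(Rv)))
print(get_time())
E
```

```text
[ 0.5468 -0.2329  0.0735  0.1477  0.5958  0.2556  0.0621 -0.1302 -0.0003
 -0.0005] [0.0006 0.0005 0.0016 0.0076 0.0006 0.0005 0.0021 0.0082 0.0004 0.0005]
A grasp pt [ 0.5534 -0.2776  0.1188]
-1.0Traceback (most recent call last):
  File "<stdin>", line 11, in <module>
  File "h.py", line 7, in quat
    def quat(Rm): return np.roll(R.from_matrix(Rm).as_quat(),1)
                                 ~~~~~~~~~~~~~^^^^
  File "scipy/spatial/transform/_rotation.pyx", line 1143, in scipy.spatial.transform._rotation.Rotation.from_matrix
ValueError: Non-positive determinant (left-handed or null coordinate frame) in rotation matrix 0: [[-0.1041 -0.9891 -0.1041]
 [ 0.6994 -0.1472  0.6994]
 [ 0.7071  0.     -0.7071]].
```

```bash
python3 - <<'E'
from plan import *
q,s=joint()
qa=q[:4];qb=q[4:8]
RA_,tA=pose(np.r_[qa,0,0],"A");RB_,tB=pose(np.r_[qb,0,0],"B")
for sg in(1,-1):
    Rt=np.column_stack([[0,0,sg],[0,-sg,0],[1,0,0]]).astype(float)
    pa=tA+RA_@[-.045,0,0]; Ra=RA_@Rt
    tg=tB+RB_@[0,0,-.03]; pb=tg+RB_@[-.045,0,0]; Rb=RB_@Rt
    print(sg,"pick",inverse_kinematics(pa,quat(Ra)),"pre",inverse_kinematics(pa-.07*Ra[:,2],quat(Ra)))
    print(sg,"place",inverse_kinematics(pb,quat(Rb)),"pre",inverse_kinematics(pb+[0,0,.08],quat(Rb)))
for nm,p,yaw in(("A",pa,qa[3]),("B",pb,qb[3])):
        for k in(1,-1):
            Rv=R.from_euler("z",yaw).as_matrix()@np.column_stack([[0,k,0],[k,0,0],[0,0,-1]])
            print(nm,"vert x=%d*y"%k,inverse_kinematics(np.r_[p[:2],.3],quat(Rv)))
E
```

```text
1 pick None pre None
1 place [0.0284 0.6336 1.8548 1.1164 0.89   0.8825] pre [0.0284 0.5018 1.8351 1.0166 0.9634 1.0483]
-1 pick [-0.7049  0.8487  1.3874  0.484   1.5532  0.5442] pre [-0.7459  0.8361  1.2755  0.4619  1.6794  0.5708]
-1 place [ 0.0284  0.6336  1.8548  1.1164  0.89   -2.2591] pre [ 0.0284  0.5018  1.8351  1.0166  0.9634 -2.0933]
A vert x=1*y [-0.4665  0.3269  1.5868 -0.      1.2279 -2.185 ]
A vert x=-1*y [-0.4665  0.3269  1.5868 -0.      1.2279  0.9566]
B vert x=1*y [ 0.3726  0.3766  1.5149 -0.      1.2501 -1.068 ]
B vert x=-1*y [ 0.3726  0.3766  1.5149 -0.      1.2501  2.0736]
```

```bash
cat > go.py <<'E'
from plan import *
q,_=joint(); qa=q[:4];qb=q[4:8]
RA_,tA=pose(np.r_[qa,0,0],"A");RB_,tB=pose(np.r_[qb,0,0],"B")
Rt=np.column_stack([[0,0,-1],[0,1,0],[1,0,0]]).astype(float)
pa=tA+RA_@[-.045,0,0]; Ra=RA_@Rt
pb=tB+RB_@[-.045,0,-.03]; Rb=RB_@Rt
def vert(yaw,k): return quat(R.from_euler("z",yaw).as_matrix()@np.column_stack([[0,k,0],[k,0,0],[0,0,-1]]))
E
python3 - <<'E'
from go import *
pre=pa-.07*Ra[:,2]
move_pose(pre+[0,0,.12],vert(qa[3],-1)); move_pose(pre,quat(Ra)); print(get_time())
f0=get_ft_force(); print("hit",movel(pa,v=.06,until_force=8)); print(get_tcp_pos()-pa,get_ft_force()-f0)
command_gripper(0.0); print("w mm",get_grip_width()*88,get_ft_force()-f0,get_time())
if 7<get_grip_width()*88<13:
    movel(pa+[0,0,.02],v=.05); movel(pa+[0,0,.15],v=.2)
    print("w mm",get_grip_width()*88,get_ft_force()-f0,get_time())
    im=read_camera("wrist")[:,:,::-1]; s=read_camera("side")[:,:,::-1]
    cv2.imwrite("pics/held.png",np.hstack([cv2.resize(im,(400,300)),cv2.resize(s[130:380,200:440],(400,417))[:300]]))
E
```

```text
10.1583
hit False
[ 0.0002 -0.0004  0.0002] [-0.5276  0.9593  0.397 ]
w mm 9.747215831404542 [-0.1868 -1.1194  0.0131] 12.0083
w mm 9.503305505492373 [-0.5545  0.2388 -1.8414] 13.3583
```

View pics/held.png

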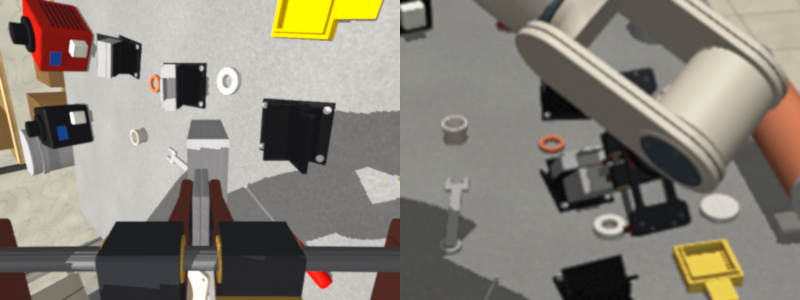

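Held: width 9.5 mm and load 1.84 N, which matches the 0.19 kg of tray plus lid. The picture shows the stand empty and the closed dish in the jaws. Next come the flip and placing.

```bash
python3 - <<'E'
from go import *
move_pose(np.r_[pa[:2],.33],vert(qa[3],-1)); move_pose(np.r_[pb[:2],.33],vert(qb[3],1)); print(get_time())
move_pose(pb+[0,0,.09],quat(Rb)); movel(pb+[0,0,.015],v=.15); wait(.15)
f0=get_ft_force(); print("w",get_grip_width()*88,f0,get_time())
hit=movel(pb-[0,0,.006],v=.025,until_force=4); wait(.1)
print(hit,get_tcp_pos()-pb,get_ft_force()-f0,get_ft_torque(),get_time())
im=read_camera("side")[:,:,::-1]; t=read_camera("top")[:,:,::-1]
cv2.imwrite("pics/placed.png",np.hstack([cv2.resize(im[140:230,240:360],(400,300),interpolation=2),cv2.resize(t[165:255,130:250],(400,300),interpolation=2)]))
E
```

```text
15.85
w 9.775686709484123 [-0.2036 -0.1387 -2.5799] 17.6
True [ 0.0002 -0.0002  0.0037] [ 0.8314 -1.499   6.9151] [ 0.2321 -0.1134 -0.1579] 18.2333
```

View pics/placed.png

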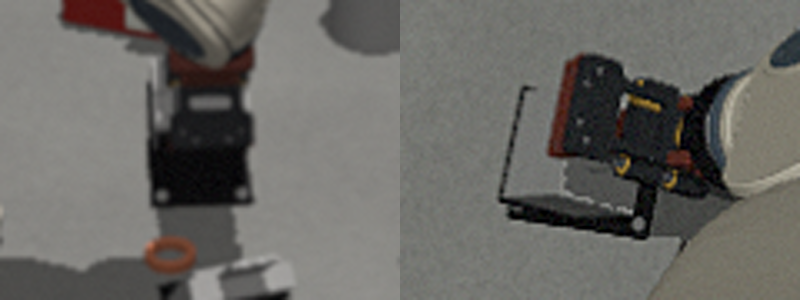

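Contact force (0.8,-1.5,6.9) N is nearly vertical, so both face and lip carry load. In the picture, the dish lies in the V with its outline along the lip. Next I'll release, back off and inspect.

```bash
python3 - <<'E'
from go import *
command_gripper(.3); print(get_grip_width()*88,get_ft_force())
p=get_tcp_pos(); movel(p-.08*Rb[:,2],v=.12)
B=tB[:2]
for nm,yaw in(("C2",0),("C1",80)):
    Rm=R.from_euler("z",yaw,degrees=True).as_matrix()@np.diag([1,-1,-1.])
    move_pose(np.r_[B+.012*Rm[:2,1]+[0,-.01],.28],quat(Rm)); wait(.1); snap(nm); print(nm,get_time())
cv2.imwrite("pics/Cm.png",np.hstack([cv2.resize(cv2.imread(f"pics/{k}.png")[100:340,220:420],(400,480),interpolation=cv2.INTER_CUBIC) for k in("C1","C2")]))
E
```

```text
26.679224399550424 [-0.4509  0.6079 -0.2977]
C2 21.9583
C1 23.3667
```

View pics/Cm.png

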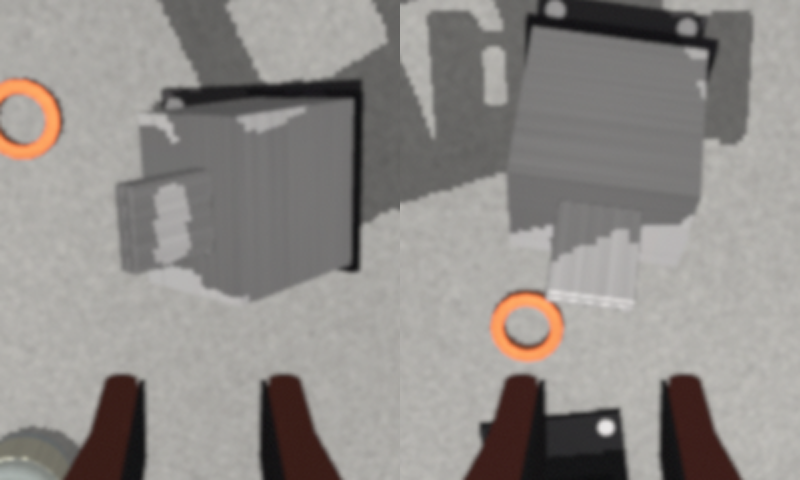

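The upper dish lies flat in the V with its tab pointing up-slope, and its face edge at the lip: C1 (355,97)-(355,258), C2 (130,27)-(310,44). I'll fit its pose and compare it with the lower dish.

```bash
python3 - <<'E'
from go import *
P={"C1":[((40,-40,-20),(355,97)),((40,40,-20),(355,258)),((-40,40,-20),(248,302)),((-84,-18,5),(118,185)),((-84,18,5),(125,272))],
"C2":[((40,-40,-20),(130,27)),((40,40,-20),(310,44)),((-40,40,-20),(297,200)),((-40,-40,-20),(110,175)),((-84,-18,5),(147,302)),((-84,18,5),(233,307))]}
C={k:pickle.load(open(f"pics/{k}.pkl","rb")) for k in P}
def res(q):
    Rm,t=pose(np.r_[q,0,0] if len(q)==4 else q,"B")
    return np.vstack([proj(C[k],np.array([a for a,_ in l])/1e3@Rm.T+t)-(np.array([b for _,b in l])/2+[220,100]-.25) for k,l in P.items()])
for x0 in([.596,.27,.09,-.13],[.596,.27,.09,-.13,0,0]):
    o=least_squares(lambda q:res(q).ravel(),x0,loss="soft_l1"); print(o.x,res(o.x).round(1).tolist())
    if len(x0)==4: U=o.x
b,_,_=fit("B")   # same model without camera offset
RB2,tB2=pose(np.r_[b,0,0],"B"); RU,tU=pose(np.r_[U,0,0],"B")
print("upper origin in lower frame mm",RB2.T@(tU-tB2)*1e3,"yaw diff deg",(U[3]-b[3])*57.3)
out=[]
for k in C:
    im=cv2.resize(cv2.imread(f"pics/{k}.png")[100:340,220:420],(400,480),interpolation=cv2.INTER_CUBIC)
    for Rm,t,col,bx in((RB2,tB2,(255,80,0),[(-40,40,-40,40,-20,10)]),(RU,tU,(0,0,255),[(-40,40,-40,40,-20,10),(-84,-40,-18,18,-5,5)])):
        for a,b_,c,d,e,f in bx:
            V=np.array([[x,y,z] for x in(a,b_) for y in(c,d) for z in(e,f)])
            p=(proj(C[k],V/1e3@Rm.T+t)-[220,100]+.25)*2
            for i in range(8):
                for j in range(i):
                    if (V[i]!=V[j]).sum()==1: cv2.line(im,tuple(np.round(p[i]*16).astype(int).tolist()),tuple(np.round(p[j]*16).astype(int).tolist()),col,1,cv2.LINE_AA,4)
    out.append(im)
cv2.imwrite("pics/Co.png",np.hstack(out)[:340])
E
```

```text
[ 0.5971  0.2771  0.0864 -0.1109] [[-1.0, -0.8], [-0.6, 1.3], [-0.8, 1.6], [-0.8, -0.3], [0.1, 0.2], [-0.1, -1.0], [-2.6, 0.7], [2.1, -4.4], [-2.1, -2.6], [0.0, -1.3], [0.7, 0.7]]
[ 0.5976  0.277   0.0856 -0.0995 -0.021   0.0105] [[-1.5, -0.6], [0.1, 1.6], [-1.0, 1.3], [-1.7, -0.6], [-0.4, -0.1], [0.3, -0.6], [-2.1, -0.0], [1.8, -4.4], [-2.1, -1.8], [0.2, -1.1], [0.7, 0.8]]
upper origin in lower frame mm [ -1.3772  -1.7796 -31.5742] yaw diff deg 1.2450002638590039
```

View pics/Co.png

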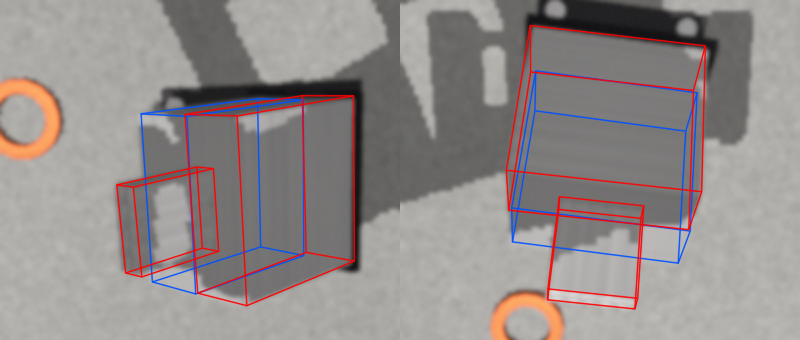

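The fit puts the stack within about 1–2 mm and 1.2°, close to measurement noise. I'll take one close look along the slope at the two end walls to judge the edge alignment directly.

```bash
python3 - <<'E'
from go import *
move_pose(pb-.09*Rb[:,2]+.015*Rb[:,1]+[0,0,.01],quat(Rb)); wait(.1); im=snap("D"); print(get_time())
cv2.imwrite("pics/Dm.png",cv2.resize(im[110:330,220:440],(600,600),interpolation=cv2.INTER_CUBIC))
c=pickle.load(open("pics/D.pkl","rb"))
for nm,pts in(("upper nominal",[(-40,s*40,z-30) for s in(-1,1) for z in(-20,10)]),("lower",[(-40,s*40,z) for s in(-1,1) for z in(-20,10)])):
    print(nm,((proj(c,np.array(pts)/1e3@RB_.T+tB)-[220,110])*600/220).round(0).tolist())
E
```

```text
24.5583
upper nominal [[319.0, 148.0], [197.0, 148.0], [315.0, 449.0], [204.0, 449.0]]
lower [[197.0, 148.0], [75.0, 147.0], [204.0, 449.0], [92.0, 449.0]]
```

View pics/Dm.png

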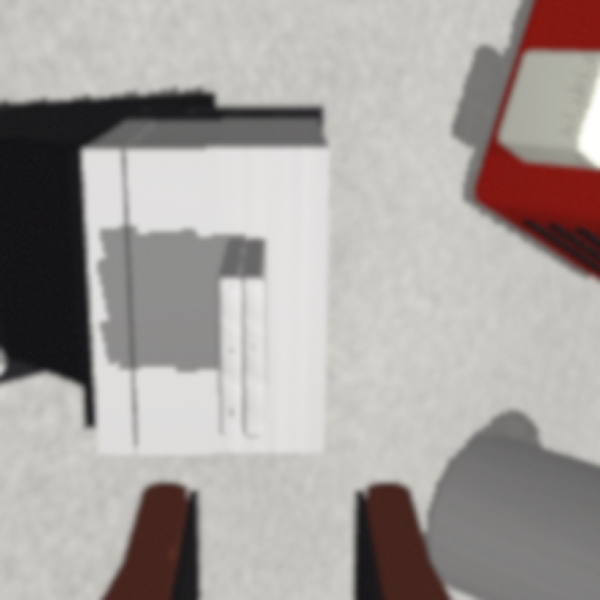

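The close view shows the two end walls flush. The upper edge runs straight at row 147 and the lower edge at row 453 with no step at the seam. The stack is 246 px wide against 244 predicted for full seating, and both lids are shut. Handing in.

```bash
python3 -c "
from h import *
print(get_ft_force(),get_time()); job_done()"
```

```text
[-0.8977  0.4325  0.0936] 24.5583
the job is handed in; nothing more can be done
```

I pinched the lidded tray and its lid together by the tab and lifted them off the right-hand stand. I turned the dish over hanging vertically below the gripper, then lowered it lid side down onto the tabless dish in the V cradle. Its tab points up the slope. I handed it in at 24.6 s with the gripper backed off and touching nothing.

**Checks:**
- **Grip:** the jaws closed to 9.5–9.8 mm on the 10 mm double tab, and the load was 1.84 N, which matches tray plus lid.
- **Landing:** contact came 3.7 mm higher than I had estimated, with a nearly vertical force, so face and lip were both carrying it.
- **Last close view:** the end walls of both dishes are flush with no step, both dishes are closed, and the stack is 246 px wide against 244 px expected.

**Disagreement:** an earlier corner fit from two other views put the upper dish 1.4 mm, 1.8 mm and 1.6 mm off along x, y and z, and 1.2° turned. The corner points were hard to read under the gripper's shadow and the close view showed no such offset, so I put it down to measurement noise and left the dish as placed.

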